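# Find the heavy side of a blower wheel

### The arm

A 7-joint arm with a two-finger parallel gripper is mounted at the origin on a cart in front of the work surface, level with it; the furniture and walls round the work are solid. World frame = base frame: x ahead of the robot, y to its left, z up, the work surface at z = 0. Lengths are in mm, angles in rad, forces in N, time in s.
With the tool pointing down it reaches from about 400 to 875 mm from the base axis. Payload 19.3 kg.
Tool frame: the origin (TCP) lies at the very end of the fingers, on their centre line; the grasp point (between the pads) lies 19 mm behind it; z points along the fingers, y is the line along which they close (so a half turn about z gives the same grasp; the last joint's range is limited). The gripper opens to 85 mm and grips with 20 to 120 N. Pads are 22 mm wide; open, the fingers measure 114 mm over their backs; the gripper's body (76 mm by 85 mm) begins 54 mm behind the grasp point. The pads swing forward as they close: fully open they stand 13 mm farther back than shut.
Start: joints at [-1.29, 0.521, -0.036, 1.599, 0.021, 1.021, -0.113], TCP at [214.799, 586.921, 231.291] pointing down, gripper open.
Joint ranges: [-2.91, 2.91], [-0.3, 2.13], [-1.5, 1.42], [0.17, 2.43], [-1.26, 4.41], [0.16, 1.93], [-2.52, 2.52]. Speed limits (rad/s): [1.89, 1.89, 2.39, 2.39, 3.01, 3.01, 3.01].

### API

Orientations are given as a unit quaternion [w, x, y, z].
In Python, from plant import * gives the robot as it stands.
- The arm moves only by the tool arm_command, never from a script. Its argument "increments" is one flat list of numbers, 5 for each row, row after row: the closure in counts, from 0 (fully open) to 255 (shut), then the shift along the tool's x, y, z in cm, then the turn about the tool's z in rad. A call has 1 to 20 rows; each row is the pose to reach, as a shift and turn from the pose commanded when the call began, along the tool's axes at that moment; what a row does not reach only later rows make up. A row lasts 1/10 s, in which the tool goes at most 50 mm and 8.59 degrees, less where a joint would pass 70% of its speed; a pose out of reach is approached as far as the arm can. A call with a gripper value outside its range is refused whole. The fingers move at their own pace and stop on an object; "squeeze" is the grip in N (left out, the last holds). Time passes only in rows, so rows that repeat a pose let the fingers close. It gives the time, the measured TCP pose, the force, the opening and the grip force at its end, in the units of the state.
- get_state(): the state, without advancing time (a new reading comes with each control period).
- grab_frame(name): name is "scene" or "top" or "wrist"; returns a dict with "pixels" (400x640x3 uint8, blue, green, red), "fx", "fy", "cx", "cy" (pixels), "position" and "orientation" of the camera in the world. Camera axes: x right, y down, z forward; pixel columns grow to the right and rows downward; lengths in mm; the calibration is good to about 2 mm. The wrist camera is an equidistant fisheye: a pixel r from the principal point sees the ray r / f radians off the axis. A picture is of the moment at which its call begins. There is no depth.
- job_done(): hands the job in; it is judged then, once.
The state is a dict: "time_s": time; "qpos": joint angles; "joint_velocities": joint speeds; "joint_efforts": joint torques, N m; "tool_pos": TCP position; "tool_rot": TCP orientation; "ft_force": force on the tool from outside, world axes, zero at the start; "ft_torque": the same for the moment, N m; "grip_width": finger opening in mm; "grasp_force": force on a finger pad.
Only numpy, scipy, OpenCV 4.12 (cv2) and the standard library are available. Lean on these libraries where they do the work, as an engineer would, in place of code of your own. Each camera call takes 0.05 s, during which the arm holds its last target. There are 200 camera calls.

### The job

The blower wheel on the balancing stand is out of balance: reset the stop by turning its mushroom head clockwise until it is fully up, which lets the brake off, then turn the wheel by its rim and feel or watch how it rolls back from either side to find which side is heavy. Finish while holding the wheel still by its rim, with its heavy side straight down so that a clip can be fitted opposite. Leave the stop reset and the things around the stand where they are.

Things in the scene. Friction and masses are not known exactly. Their poses are not given: they have to be found in the camera images.
- stand: Grey balancing stand fixed to the bench: base 170 x 290 mm, 16 mm high, origin on the worktop; x points to its back, y to its left, z up. The middle of the wheel is at x -30, y -85, z 125 mm; its spindle runs along x, held from behind by a 52 mm wide bearing pedestal that leaves 44 mm free behind the wheel; nothing stands before it. The stop station (69 mm square, 60 mm high) is at x 10, y 90 mm.
- wheel: Aluminium blower wheel, 130 mm across, 32 mm wide along the spindle: back plate, nine blades, front ring with an 80 mm eye. Origin at its middle on the spindle, x along the stand's x, z to the lug. One side is heavier (about 0.12 kg at 45 mm): unseen, at any angle to the lug, new each time. Pinch it across its width at the rim; a grasp can carry it about 50 degrees either side of the top.
- spindle (a point): Fixed point on the spindle axis, mid wheel. With the stop latched a brake holds the wheel. Reset, it is free but the bearing drags: let go, it rolls heavy side downward within about 3 s and rests 20 to 32 degrees short of the bottom, on the side it came from. Within that angle of the bottom or the very top it stays put. The true bottom is midway between the rests reached from the two sides.
- lug (a point): On the dark clamp lug (11 mm wide, reaching 32 mm from the axis) on the wheel's hub, seen through the eye from the front; 26 mm from the axis, 12 mm in front of the wheel's middle, turning with the wheel. A dark folded tab in line with it (16 x 12 mm, mid-width) stands 7 mm proud of the rim. They show the wheel's angle, and say nothing of the heavy side.
- stop_head (a point): Middle of the black mushroom head of the stop (41 mm across, 22 mm tall; this point is 10 mm above its underside, on its upright axis, 27 mm above the lid of its station when latched); beneath it is a 34 mm collar. The head rises 6.7 mm as it is turned to reset.
- stop (a joint): Turn of the stop head in rad, clockwise seen from above: about 0 latched (head down, brake on), 0.9 at the end stop, fully reset (head up, brake off). It turns against a friction of 0.08 N m and stays where it is left; pressing down with more than 10 N turns it back and latches it.
- flux: Small white bottle with a needle cap, 31 mm across, 100 mm tall, standing beside the stand; leave alone.
- charger: White wall charger, 38 x 57 x 27 mm, lying beside the stand; leave alone.
- tape: Tape roll lying flat, 66 mm across, 19 mm high; leave alone.
- driver: Screwdriver, 172 mm long, handle 24 mm thick, lying in front of the stand along its y axis; leave alone.

How it is judged (in metres and radians):
On the way, in this order (a step that is already met when the one before it is completed fails the run):
1. the stop is reset (value of joint stop above 0.75 rad), for 0.2 s.
2. the wheel is taken in the fingers (contact force between the fingers and wheel above 2 N), for 0.2 s.
At the end, for the whole second after the job is handed in: The fingers hold the wheel at rest (more than 2 N on it, turning slower than 0.15 rad/s) with its heavy side within 14 degrees of straight down below the spindle, and the stop is still reset (turned more than 0.7 rad) (value of joint stop above 0.7 rad and z of heavy_side in the frame of stand below 0.0813 m and contact force between the fingers and wheel above 2 N and angular speed of wheel below 0.15 rad/s); the arm keeps its last pose, push and grip.
It fails at once if a bystander is pushed more than 40 mm or the bottle is tipped over (distance of any of flux, charger, tape, driver from where it was at the start of the episode above 0.04 m or angle between flux's own z axis and vertical above 0.6 rad).
It also fails if it takes over 54 s, if anything falls off the work surface, if the arm or the gripper's body presses on something with over 40 N, if the wrist force passes 120 N, or if a joint passes its speed limit or range.

## Working session

There is one attempt and no reset: what is moved stays moved. The work goes in short steps, Python scripts to look and compute and a tool call to move; the robot and the scene stay as the last step left them, time stands still between calls to the robot, and variables do not carry over. Pictures are saved under pics/ and viewed, at most 10 in all, crops included, and the job is handed in when it is done.

Besides the shell and the picture viewer there is one more tool, called as a command line: name --argument value ..., lists and objects as JSON in quotes. arm_command: Moves the arm, as the interface text tells. Its arguments: {"type":"object","properties":{"increments":{"type":"array"},"squeeze":{"type":"number"}},"required":["increments"]}

```bash
mkdir -p pics; cat > h.py <<'E'
from plant import *
import numpy as np, cv2
from scipy.spatial.transform import Rotation as R
def rot(q): return R.from_quat([q[1],q[2],q[3],q[0]]).as_matrix()
def ray(f,u,v):
    d=np.array([(u-f['cx'])/f['fx'],(v-f['cy'])/f['fy'],1.]); d=rot(f['orientation'])@d
    return np.array(f['position'],float),d/np.linalg.norm(d)
def onz(f,u,v,z):
    p,d=ray(f,u,v); return p+d*(z-p[2])/d[2]
def tri(fa,a,fb,b):
    p,d=ray(fa,*a);q,e=ray(fb,*b)
    s=np.linalg.lstsq(np.c_[d,-e],q-p,rcond=None)[0]
    x,y=p+s[0]*d,q+s[1]*e
    return (x+y)/2,np.linalg.norm(x-y)
def proj(f,X):
    c=rot(f['orientation']).T@(np.array(X,float)-np.array(f['position'])); return f['cx']+f['fx']*c[0]/c[2],f['cy']+f['fy']*c[1]/c[2]
E
python3 - <<'E'
from h import *
import pickle
for n in ['scene','top']:
    f=grab_frame(n); cv2.imwrite(f'pics/{n}0.png',np.array(f['pixels'])); pickle.dump(f,open(f'{n}0.pkl','wb'))
    print(n,f['fx'],f['cx'],f['cy'],np.round(f['position']),np.round(rot(f['orientation']),2).tolist())
s=get_state(); print(s['time_s'],s['tool_pos'],np.round(rot(s['tool_rot']),3).tolist(),s['grip_width'])
E
```

```text
scene 449.64639110444807 321.047268740934 203.64852287133428 [ 141. 1002.  555.] [[-0.83, -0.3, 0.47], [-0.56, 0.42, -0.72], [0.02, -0.86, -0.52]]
top 386.7076272079554 313.0912053719227 198.58334580167943 [378. 394. 935.] [[0.0, -0.99, 0.14], [-1.0, -0.01, -0.03], [0.03, -0.14, -0.99]]
0.1 [214.72671903 586.63459394 230.79568815] [[-0.939, 0.344, -0.0], [0.344, 0.939, -0.001], [-0.0, -0.001, -1.0]] 85.53824923863216
```

View pics/scene0.png

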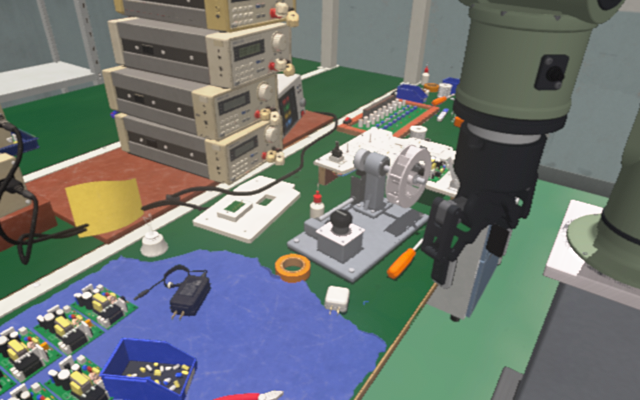

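View pics/top0.png

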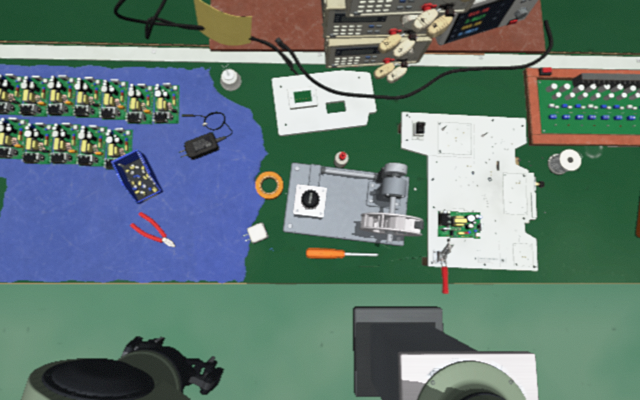

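The scene view shows the stand with the stop head at about (342,217) and the wheel at (409,177). The top view shows the head at (311,199) and the wheel edge-on at (391,225).

```bash
python3 - <<'E'
from h import *
import pickle
a=pickle.load(open('scene0.pkl','rb'));b=pickle.load(open('top0.pkl','rb'))
A=cv2.resize(np.array(a['pixels'])[130:290,270:470],None,fx=3,fy=3,interpolation=cv2.INTER_CUBIC)
B=cv2.resize(np.array(b['pixels'])[145:265,240:440],None,fx=3,fy=3,interpolation=cv2.INTER_CUBIC)
A=A[:,:600]
o=np.vstack([A[:,:],B])
cv2.imwrite('pics/c0.png',cv2.resize(A,None,fx=1.25,fy=1.25)); cv2.imwrite('pics/c1.png',cv2.resize(B,None,fx=1.3,fy=1.3))
print(tri(a,(342,217),b,(311,199)))
E
```

```text
(array([500.16912304, 372.41961565,  89.38625732]), np.float64(1.3615373790127323))
```

View pics/c0.png

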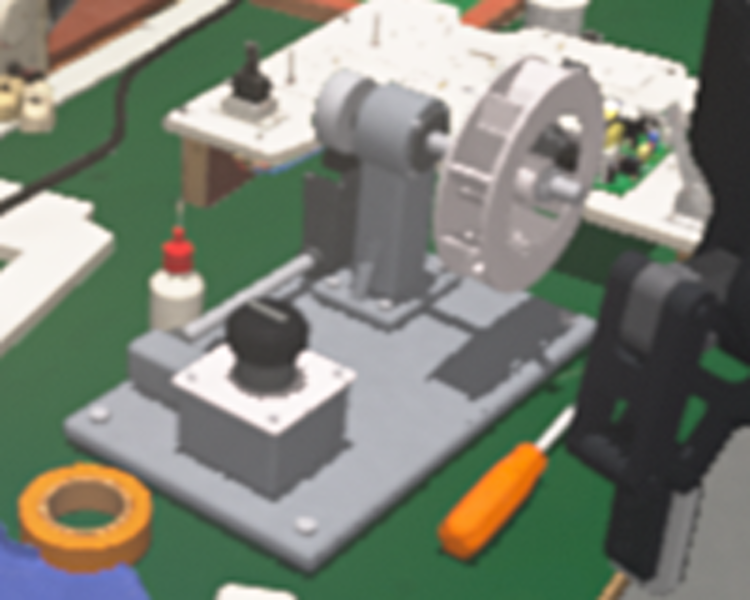

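View pics/c1.png

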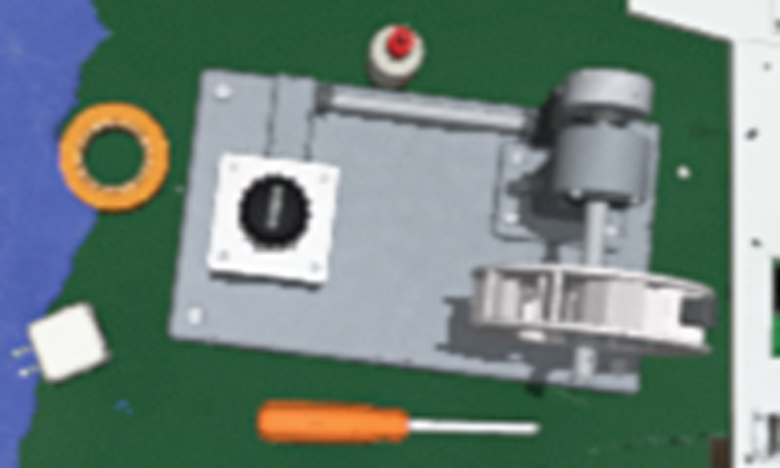

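The crops show the black head at c1 (274,211), the stand corners, and the wheel with its dark tab at c1 (698,310), so the lug points towards the stand's -y.

```bash
python3 - <<'E'
from h import *
import pickle
a=pickle.load(open('scene0.pkl','rb'));b=pickle.load(open('top0.pkl','rb'))
c=lambda u,v:(240+u/3.9-.3,145+v/3.9-.3)
s=lambda u,v:(270+u/3.75-.3,130+v/3.75-.3)
loc=np.array([[85,145],[-85,145],[-85,-145],[85,-145]])
P=np.array([onz(b,*c(*p),16)[:2] for p in [(203,72),(170,337),(640,388),(660,125)]])
h=onz(b,*c(274,211),95)[:2]
loc=np.vstack([loc,[[10,90]]]);P=np.vstack([P,h])
lm,pm=loc.mean(0),P.mean(0)
H=(loc-lm).T@(P-pm); t=np.arctan2(H[0,1]-H[1,0],H[0,0]+H[1,1])
Rm=np.array([[np.cos(t),-np.sin(t)],[np.sin(t),np.cos(t)]]); o=pm-Rm@lm
print('yaw',np.degrees(t),'org',o,'res',(P-o-(loc-lm*0)@Rm.T).round(1).tolist())
print('head tri',tri(a,s(267,332),b,c(274,211)))
def W(x,y,z): return np.r_[o+Rm@[x,y],z]
print('head',W(10,90,87),'wheel',W(-30,-85,125))
print('scene corner check',onz(a,*s(68,425),16),W(85,145,16),onz(a,*s(310,570),16),W(-85,145,16))
for n,p in [('flux',(397,40)),('tape',(115,157)),('chg',(66,342)),('tip',(538,428)),('hdl',(260,420))]:
    print(n,(Rm.T@(onz(b,*c(*p),{'flux':95}.get(n,15))[:2]-o)).round())
# scene wheel view direction in stand frame
d=np.array(a['position'])-W(-30,-85,125); print('cam in stand',Rm.T@d[:2],d[2])
print([proj(a,W(-30,-85,125)),proj(b,W(-30,-85,190))])
E
```

```text
yaw -5.350121549720645 org [496.28674807 283.84209175] res [[3.3, -2.9], [7.6, -0.6], [5.1, 1.6], [-0.5, -0.2], [-15.5, 2.0]]
head tri (array([500.9761292 , 374.73450551,  87.45828887]), np.float64(1.5934437439738314))
head [514.63492703 372.51759191  87.        ] wheel [458.49190686 202.00964111 125.        ]
scene corner check [595.70971823 420.53188647  16.        ] [594.43647838 420.28486526  16.        ] [429.51334121 446.40746862  16.        ] [425.17708122 436.13593693  16.        ]
flux [100.  30.]
tape [ 30. 191.]
chg [-87. 207.]
tip [-110.  -83.]
hdl [-122.   86.]
cam in stand [-391.10215269  766.45858083] 430.02124954534463
[(np.float64(402.46497260295206), np.float64(173.44284590773592)), (np.float64(399.44647731837495), np.float64(213.1647700482419))]
```

```bash
cat >> h.py <<'E'
T=np.radians(-5.35)
Rs=np.array([[np.cos(T),-np.sin(T)],[np.sin(T),np.cos(T)]]); HD=np.array([501,374.7]); O=HD-Rs@[10,90]
def W(x,y,z): return np.r_[O+Rs@[x,y],z]
E
python3 - <<'E'
from h import *
import pickle
a=pickle.load(open('scene0.pkl','rb'));b=pickle.load(open('top0.pkl','rb'))
A=cv2.imread('pics/c0.png');B=cv2.imread('pics/c1.png')
fa=lambda X:tuple(int(round((p-q+.3)*3.75)) for p,q in zip(proj(a,X),(270,130)))
fb=lambda X:tuple(int(round((p-q+.3)*3.9)) for p,q in zip(proj(b,X),(240,145)))
for I,f in((A,fa),(B,fb)):
    for x in(-46,-14):
        cv2.polylines(I,[np.array([f(W(x,-85+65*np.sin(t),125+65*np.cos(t))) for t in np.linspace(0,6.3,40)])],0,(0,0,255) if x<-20 else (255,0,0),1)
    cv2.polylines(I,[np.array([f(W(10+34.5*i,90+34.5*j,60)) for i,j in((1,1),(1,-1),(-1,-1),(-1,1))])],1,(0,255,0),1)
print('O',O,'wheel',W(-30,-85,125))
cv2.imwrite('pics/o.png',np.vstack([cv2.resize(A,(400,320)),cv2.resize(B[:,:],(400,240))]))
E
```

```text
O [482.65200917 286.02446091] wheel [444.85734155 204.1919301  125.        ]
```

View pics/o.png

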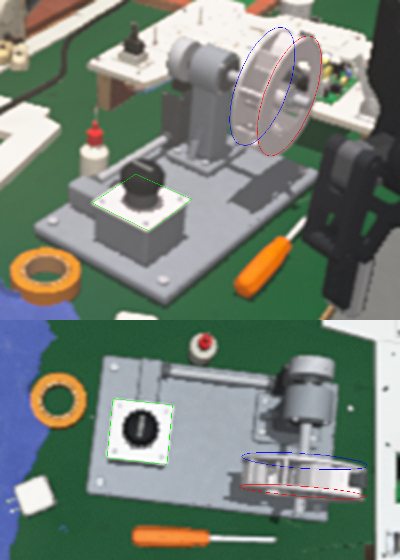

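arm_command --increments '[0,-34.2,-10.1,5,0,0,-34.2,-10.1,5,0,0,-34.2,-10.1,5,0,0,-34.2,-10.1,5,0,0,-34.2,-10.1,5,0,0,-34.2,-10.1,5,0,0,-34.2,-10.1,5,0,0,-34.2,-10.1,5,0,0,-34.2,-10.1,7,0,0,-34.2,-10.1,10,0,0,-34.2,-10.1,10,0,0,-34.2,-10.1,10,0]' --squeeze 50

```text
time_s: 1.3
tool_pos: [501.0, 374.7, 131.5]
tool_rot: [-0.0, 0.174, 0.985, -0.0]
ft_force: [-0.7, 0.1, 0.3]
grip_width: 85.8
grasp_force: 0.0
```

arm_command --increments '[0,0,0,3,0,0,0,0,5.9,0,0,0,0,5.9,0,255,0,0,5.9,0,255,0,0,5.9,0,255,0,0,5.9,0,255,0,0,5.9,0,255,0,0,5.9,0,255,0,0,5.9,0,255,0,0,5.9,0]' --squeeze 50

```text
time_s: 2.3
tool_pos: [501.7, 374.4, 74.0]
tool_rot: [0.0, 0.175, 0.985, 0.0]
ft_force: [-4.3, -5.8, 14.8]
grip_width: 39.5
grasp_force: 48.3
```

arm_command --increments '[255,0,0,-0.3,0,255,0,0,-0.4,0.15,255,0,0,-0.5,0.3,255,0,0,-0.6,0.45,255,0,0,-0.75,0.6,255,0,0,-0.85,0.75,255,0,0,-0.95,0.9,255,0,0,-1.0,1.0,255,0,0,-1.0,1.05,255,0,0,-1.0,1.05,255,0,0,-1.0,1.05]'

```text
time_s: 3.4
tool_pos: [501.1, 377.1, 82.2]
tool_rot: [-0.0, 0.644, 0.765, 0.001]
ft_force: [6.8, 14.2, -20.7]
grip_width: 39.2
grasp_force: 55.9
```

```bash
python3 -c "
from h import *
s=get_state();print(s['ft_torque'],s['ft_force'],s['qpos'])
f=grab_frame('scene');cv2.imwrite('pics/s1.png',cv2.resize(np.array(f['pixels'])[130:290,270:470],None,fx=3,fy=3))"
```

```text
[ 2.99827576 -1.27843404  0.88764133] [  6.77184664  14.1797643  -20.7498493 ] [-0.92324181  0.72834211  0.27946463  1.71843415 -0.28047541  0.73132486
 -0.3289209 ]
```

View pics/s1.png

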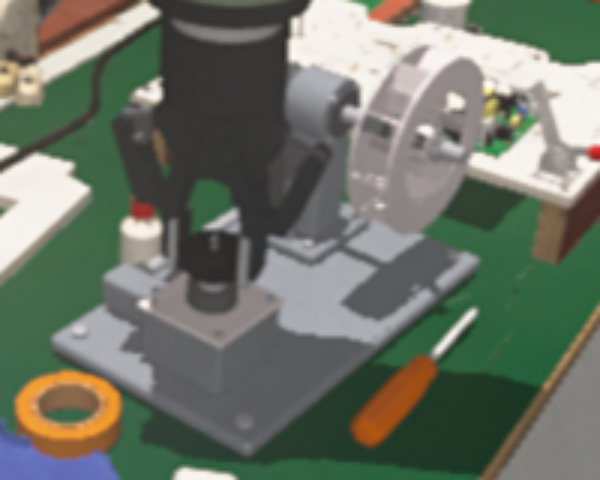

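The head is turned to its end stop: torque is 0.89 N m and the head is up. The brake is off, and the wheel's dark lug has swung to the left at (378,125). I'll release, lift, and watch the roll.

arm_command --increments '[255,0,0,0.2,-0.15,0,0,0,0.2,-0.15,0,0,0,0.2,-0.15,0,0,0,0.2,-0.15,0,0,0,0.2,-0.15,0,0,0,-4,-0.15,0,0,0,-9,0.26,0,0,0,-14,0.26,0,0,0,-14,0.26,0,0,0,-14,0.26]' --squeeze 25

```text
time_s: 4.45
tool_pos: [501.3, 375.0, 223.5]
tool_rot: [-0.0, 0.739, 0.674, 0.001]
ft_force: [-0.7, 0.0, -0.7]
grip_width: 85.5
grasp_force: 0.0
```

```bash
cat >> h.py <<'E'
def lug(f,xs=-42,r0=15,r1=34,c=(-85,125),th=75):
    # dark pixels cast on plane x=xs of stand; angle from up, + toward -y (clockwise seen from front)
    g=np.array(f['pixels']).max(2); n=np.r_[Rs[:,0],0]; p0=W(xs,0,0)
    v,u=np.where(g<th); d=np.c_[(u-f['cx'])/f['fx'],(v-f['cy'])/f['fy'],np.ones(len(u))]@rot(f['orientation']).T
    p=np.array(f['position']); s=((p0-p)@n)/(d@n); X=p+d*s[:,None]
    q=(X[:,:2]-O)@Rs; y=-(q[:,1]-c[0]); z=X[:,2]-c[1]; r=np.hypot(y,z)
    k=(r>r0)&(r<r1)
    return k.sum(),(np.degrees(np.arctan2(y[k].mean(),z[k].mean())) if k.any() else None),(y[k].mean().round(1),z[k].mean().round(1)) if k.any() else None
E
python3 - <<'E'
from h import *
s=get_state();print(s['time_s'],s['tool_pos'],s['tool_rot'],s['qpos'])
for i in range(2):
    f=grab_frame('scene');print(get_state()['time_s'],lug(f),lug(f,-30,60,76))
I=np.array(f['pixels']);t=np.array(grab_frame('top')['pixels'])
cv2.imwrite('pics/s2.png',np.hstack([cv2.resize(I[120:220,370:450],None,fx=5,fy=5),cv2.resize(t[190:250,350:420],(400,500))]))
E
```

```text
4.45 [501.32997722 374.97128985 223.45291454] [-5.02190738e-05  7.39026837e-01  6.73675283e-01  9.72458147e-04] [-1.0136097   0.56550899  0.41979016  1.6238915  -0.26179187  1.00626308
 -0.60373231]
4.5 (np.int64(17), np.float64(81.7069795577538), (np.float64(26.6), np.float64(3.9))) (np.int64(14), np.float64(104.40866217869402), (np.float64(64.4), np.float64(-16.6)))
4.55 (np.int64(17), np.float64(81.7069795577538), (np.float64(26.6), np.float64(3.9))) (np.int64(14), np.float64(104.40866217869402), (np.float64(64.4), np.float64(-16.6)))
```

View pics/s2.png

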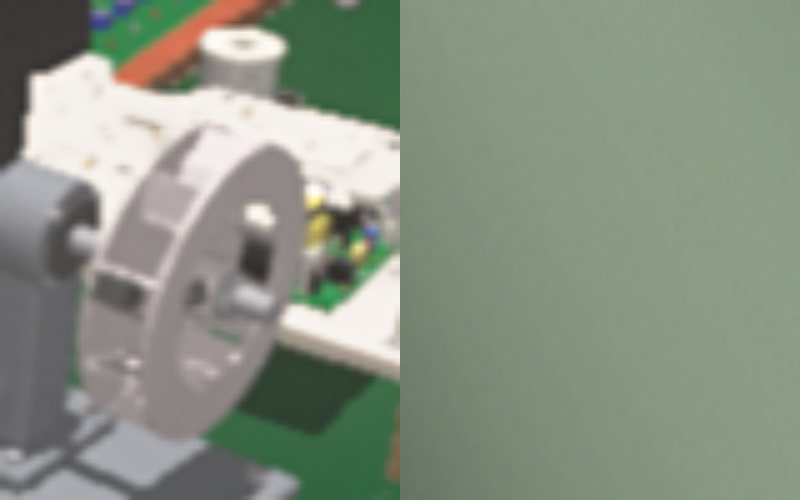

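The wheel now shows the tab on the left at pixel (393.6,178) and the lug on the left of the spindle at (409,178). In the earlier view the tab was at (396,172).

```bash
cat >> h.py <<'E'
def ang(f,u,v,xs):
    p,d=ray(f,u,v); n=np.r_[Rs[:,0],0]; X=p+d*(((W(xs,0,0)-p)@n)/(d@n)); q=Rs.T@(X[:2]-O); y,z=-(q[1]+85),X[2]-125
    return round(float(np.degrees(np.arctan2(y,z))),1),round(float(np.hypot(y,z)),1)
def tab(f,show=False):
    g=np.array(f['pixels']).max(2).astype(np.uint8); m=(g<95).astype(np.uint8); o=[]
    n,l,st,c=cv2.connectedComponentsWithStats(m)
    for i in range(1,n):
        if 4<=st[i,4]<120:
            a,r=ang(f,*c[i],-30); b,q=ang(f,*c[i],-42)
            if 56<r<76: o.append(('tab',a,r,int(st[i,4]),c[i].round(1).tolist()))
            if 15<q<33: o.append(('lug',b,q,int(st[i,4]),c[i].round(1).tolist()))
    return o
E
python3 - <<'E'
from h import *
import pickle
a=pickle.load(open('scene0.pkl','rb'))
print('init lug',ang(a,270+555/3.75,130+140/3.75,-42))
print('s1 tab',ang(a,396,171.7,-30)); print('s2 tab',ang(a,393.6,178,-30),'lug',ang(a,409,178,-42))
for i in range(2):
    f=grab_frame('scene');print(get_state()['time_s'],tab(f))
E
```

```text
init lug (43.0, 23.6)
s1 tab (-61.2, 62.1)
s2 tab (-73.1, 63.9) lug (-72.2, 19.3)
4.65 [('tab', 102.5, 59.8, 42, [420.7, 171.6]), ('lug', 88.0, 32.2, 42, [420.7, 171.6]), ('tab', -73.9, 64.4, 36, [393.4, 178.4]), ('lug', -75.2, 19.9, 4, [408.8, 178.5])]
4.7 [('tab', 102.5, 59.8, 42, [420.7, 171.6]), ('lug', 88.0, 32.2, 42, [420.7, 171.6]), ('tab', -73.9, 64.4, 36, [393.4, 178.4]), ('lug', -75.2, 19.9, 4, [408.8, 178.5])]
```

arm_command --increments '[60,-21.4,-4,0,0,60,-21.4,-4,0,0,60,-21.4,-4,0,0,60,-21.4,-4,0,0,60,-21.4,-4,0,0,60,-21.4,-4,0,0,60,-21.4,-4,4,0,60,-21.4,-4,7.8,0,60,-21.4,-4,7.8,0,60,-21.4,-4,7.8,0]'

```text
time_s: 5.7
tool_pos: [442.4, 165.2, 144.6]
tool_rot: [0.0, 0.738, 0.675, -0.001]
ft_force: [0.2, 0.3, 0.4]
grip_width: 65.5
grasp_force: 0.0
```

```bash
python3 - <<'E'
from h import *
s=get_state();p=s['tool_pos'];print((Rs.T@(np.array(p[:2])-O)).round(1),s['ft_force'],s['grip_width'])
f=grab_frame('scene');print(tab(f))
I=np.array(f['pixels']);cv2.imwrite('pics/s3.png',cv2.resize(I[90:230,350:490],None,fx=4,fy=4))
E
```

```text
[ -28.8 -124.1] [0.15064028 0.2609446  0.37979443] 65.50636444478495
[('tab', 102.7, 60.2, 43, [420.7, 171.7]), ('lug', 88.6, 32.5, 43, [420.7, 171.7]), ('tab', -73.9, 64.4, 36, [393.4, 178.4]), ('lug', -72.5, 17.9, 10, [409.3, 178.0])]
```

View pics/s3.png

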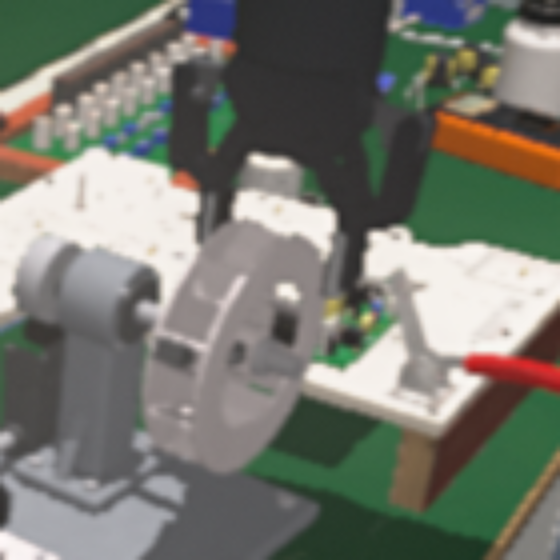

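The fingers straddle the rim on the far side. The tab is unmoved at about (393,178).

arm_command --increments '[255,0,0,0,0,255,0,0,0,0,255,0,0,0,0,255,0,0,0,0,255,0,0,0,0,255,0,0,0,0,255,0.75,0,-0.6,0,255,1.6,0,-1.1,0,255,2.5,0,-1.4,0,255,3.4,0,-1.6,0,255,4.4,0,-1.6,0,255,5.3,0,-1.4,0,255,6.2,0,-1.1,0,255,7.0,0,-0.6,0,255,7.8,0,0,0,255,7.8,0,0,0,255,7.8,0,0,0]' --squeeze 30

```text
time_s: 7.45
tool_pos: [446.6, 243.2, 144.2]
tool_rot: [-0.001, 0.738, 0.675, -0.002]
ft_force: [-15.8, 3.5, -6.1]
grip_width: 31.7
grasp_force: 36.8
```

```bash
python3 - <<'E'
from h import *
s=get_state();p=s['tool_pos'];print((Rs.T@(np.array(p[:2])-O)).round(1),p[2],s['ft_force'],s['grip_width'])
f=grab_frame('scene');print(tab(f)); cv2.imwrite('pics/s4.png',cv2.resize(np.array(f['pixels'])[90:230,350:490],None,fx=4,fy=4))
E
```

```text
[-31.9 -46. ] 144.15332671490347 [-15.75112428   3.51736443  -6.12602324] 31.682358773934382
[('tab', 104.4, 59.9, 39, [420.5, 172.5]), ('lug', 91.3, 31.8, 39, [420.5, 172.5]), ('lug', -127.7, 23.2, 35, [407.8, 186.6]), ('tab', -137.8, 60.1, 5, [395.6, 201.4]), ('tab', -146.1, 68.3, 25, [395.5, 206.0])]
```

arm_command --increments '[60,0,0,0,0,60,0,0,0,0,60,0,0,0,0,60,0,0,-4,0,60,0,0,-8,0,60,0,0,-8,0]'

```text
time_s: 8.1
tool_pos: [451.2, 243.4, 228.8]
tool_rot: [0.0, 0.738, 0.674, 0.003]
ft_force: [0.5, -0.1, -1.4]
grip_width: 65.3
grasp_force: 0.0
```

```bash
python3 - <<'E'
from h import *
for i in range(2):
    f=grab_frame('scene');print(get_state()['time_s'],tab(f))
E
```

```text
8.15 [('tab', 99.7, 59.7, 38, [421.0, 170.4]), ('lug', 83.1, 32.9, 38, [421.0, 170.4]), ('lug', -108.0, 22.5, 23, [407.5, 184.1]), ('tab', -111.2, 59.3, 6, [393.0, 194.5]), ('tab', -116.8, 68.5, 44, [391.0, 199.6])]
8.2 [('tab', 100.0, 59.5, 40, [420.9, 170.5]), ('lug', 83.6, 32.6, 40, [420.9, 170.5]), ('lug', -105.5, 22.8, 20, [407.4, 183.8]), ('tab', -111.2, 59.3, 6, [393.0, 194.5]), ('tab', -115.6, 68.8, 43, [390.8, 199.3])]
```

arm_command --increments '[60,0,0,0,0,60,0,0,0,0,60,0,0,0,0,60,0,0,0,0,60,0,0,0,0,60,0,0,0,0,60,0,0,0,0,60,0,0,0,0,60,0,0,0,0,60,0,0,0,0,60,0,0,0,0,60,0,0,0,0,60,0,0,0,0,60,0,0,0,0,60,0,0,0,0,60,0,0,0,0,60,0,0,0,0,60,0,0,0,0,60,0,0,0,0,60,0,0,0,0]'

```text
time_s: 10.2
tool_pos: [449.2, 242.7, 224.3]
tool_rot: [0.0, 0.738, 0.675, 0.0]
ft_force: [-1.2, -0.6, -0.4]
grip_width: 64.9
grasp_force: 0.0
```

```bash
python3 - <<'E'
from h import *
for i in range(2):
    f=grab_frame('scene');print(get_state()['time_s'],tab(f))
cv2.imwrite('pics/s5.png',cv2.resize(np.array(f['pixels'])[90:230,350:490],None,fx=4,fy=4))
E
```

```text
10.25 [('tab', 99.8, 59.4, 41, [420.9, 170.4]), ('lug', 83.1, 32.6, 41, [420.9, 170.4]), ('lug', -105.8, 23.1, 19, [407.3, 183.9]), ('tab', -112.9, 57.3, 5, [393.6, 194.4]), ('tab', -115.1, 68.5, 46, [390.9, 199.0])]
10.3 [('tab', 99.8, 59.4, 41, [420.9, 170.4]), ('lug', 83.1, 32.6, 41, [420.9, 170.4]), ('lug', -105.8, 23.1, 19, [407.3, 183.9]), ('tab', -112.8, 57.7, 4, [393.5, 194.5]), ('tab', -114.8, 68.7, 45, [390.8, 199.0])]
```

View pics/s5.png

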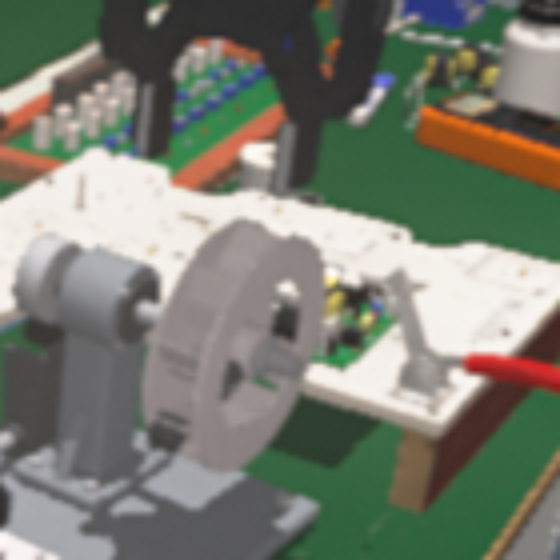

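The wheel has come to rest with the tab low on the left at (391,199), about -115°, against about -74° from the other side. Bottom is therefore at a tab angle of about -95°, so I'll grasp near the top and carry it +20°.

arm_command --increments '[60,-2.9,0,0,0,60,-2.9,0,3,0,60,-2.9,0,6.4,0,60,-2.9,0,6.4,0,255,-2.9,0,6.4,0,255,-2.9,0,6.4,0,255,-2.9,0,6.4,0,255,-2.9,0,6.4,0,255,-2.9,0,6.4,0,255,-2.9,0,6.4,0,255,-3.4,0,6.3,0,255,-3.9,0,6.3,0,255,-4.4,0,6.3,0,255,-4.8,0,6.4,0,255,-4.8,0,6.4,0,255,-4.8,0,6.4,0,255,-4.8,0,6.4,0]' --squeeze 30

```text
time_s: 12.0
tool_pos: [441.3, 195.7, 160.9]
tool_rot: [-0.002, 0.738, 0.675, -0.002]
ft_force: [-26.3, 4.8, 9.8]
grip_width: 31.9
grasp_force: 30.9
```

```bash
python3 - <<'E'
from h import *
s=get_state();p=s['tool_pos'];print((Rs.T@(np.array(p[:2])-O)).round(1),p[2],s['ft_force'],s['grip_width'],s['grasp_force'])
f=grab_frame('scene');print(tab(f))
E
```

```text
[-32.7 -93.8] 160.90587356223517 [-26.25802648   4.78953175   9.79670498] 31.949658204538807 30.940629774704576
[('tab', 110.5, 64.2, 13, [420.5, 175.2]), ('lug', -91.3, 20.6, 14, [408.1, 181.1]), ('tab', -100.8, 68.4, 38, [390.3, 192.9])]
```

arm_command --increments '[255,-0.3,-0.1,0,0,255,-0.6,-0.2,0,0,255,-0.6,-0.2,0,0,255,-0.6,-0.2,0,0,255,-0.6,-0.2,0,0,255,-0.6,-0.2,0,0]'

```text
time_s: 12.65
tool_pos: [440.6, 190.4, 160.8]
tool_rot: [-0.001, 0.738, 0.675, -0.001]
ft_force: [-10.3, 8.5, -12.2]
grip_width: 31.5
grasp_force: 32.7
```

```bash
python3 - <<'E'
from h import *
for i in range(2):
    f=grab_frame('scene');print(tab(f))
s=get_state();print(s['ft_force'],s['grip_width'],s['grasp_force'],s['time_s'])
E
```

```text
[('tab', 93.7, 60.9, 9, [421.8, 167.6]), ('lug', -89.8, 20.8, 15, [408.1, 180.9]), ('tab', -96.1, 68.5, 38, [390.4, 190.7])]
[('tab', 93.7, 60.9, 9, [421.8, 167.6]), ('lug', -89.8, 20.8, 15, [408.1, 180.9]), ('tab', -95.8, 69.1, 39, [390.2, 190.7])]
[-11.41512371   8.18847868 -11.94277982] 31.479942125992714 32.6798880379647 12.75
```

The tab is at -96° and the lug at -90°, both on the midpoints. The wheel is held still at 32 N with the stop reset, so I'll hand in.

```bash
python3 -c "
from plant import *
print(job_done())"
```

```text
the job is handed in; nothing more can be done
None
```

I handed the job in at about 12.8 s with the stop reset and the wheel held still by its rim at about 32 N. By the midpoint of its two rests (tab at about -74° and -115°), its heavy side is straight down, and no contact with the things around the stand was seen; no verdict came back.

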